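# Cap the pepper mill and hold it over the ramekin

### The arm

A 6-joint arm with a two-finger parallel gripper is mounted at the origin on the work surface. World frame = base frame: x ahead of the robot, y to its left, z up, the work surface at z = 0. Lengths are in m, angles in degrees, forces in N, time in s.
With the tool pointing down it reaches from about 0.3 to 0.875 m from the base axis. Payload 4.2 kg.
Tool frame: the origin (TCP) lies at the very end of the fingers, on their centre line; the grasp point (between the pads) lies 19 mm behind it; z points along the fingers, y is the line along which they close (so a half turn about z gives the same grasp; the last joint's range is limited). The gripper opens to 85 mm and grips with 20 to 120 N. Pads are 22 mm wide; open, the fingers measure 114 mm over their backs; the gripper's body (76 mm by 85 mm) begins 54 mm behind the grasp point. The pads swing forward as they close: fully open they stand 13 mm farther back than shut.
Start: joints at [-67.838, 18.312, 89.639, -0, 72.044, -1.146], TCP at [0.228, -0.528, 0.231] pointing down, gripper open.
Joint ranges: [-177.97, 177.97], [-48.28, 115.42], [12.27, 149.76], [-77.06, 257.06], [2.81, 150.46], [-146.56, 146.56]. Speed limits (degrees/s): [147.25, 147.25, 180, 180, 180, 180].

### API

Orientations are given as [roll, pitch, yaw] about the fixed x, y, z axes, in that order (R = Rz(yaw) Ry(pitch) Rx(roll)).
In Python, from bench import robot gives the robot as it stands.
- The arm moves only by the shell command python3 -m jog 'ROWS' [FORCE]. ROWS is JSON, a list of rows, each an object of numbers: "ax", "ay", "az": the turn, a rotation vector about the tool's x, y, z in units of 2 pi rad (1.0 is 2 pi rad); "tx", "ty", "tz": the shift along the tool's x, y, z in units of 400 mm (1.0 is 400 mm); "claw": the closure, from -1 (fully open) to 1 (shut). In form: [{"ax": .., "ay": .., "az": .., "tx": .., "ty": .., "tz": .., "claw": ..}, ...]. A call has 1 to 20 rows; each row shifts and turns the commanded pose from where the row before left it, along the tool's axes as they then stand; what a row does not reach is not made up. A row lasts 1/10 s, in which the tool goes at most 50 mm and 8.59 degrees, less where a joint would pass 70% of its speed; a pose out of reach is approached as far as the arm can. A call with a number of a shift or a turn outside -1 to 1 is refused whole. A call with a gripper value outside its range is refused whole. The fingers move at their own pace and stop on an object; FORCE is the grip in N (left out, the last holds). Time passes only in rows, so rows that do not move let the fingers close. It gives the time, the measured TCP pose, the force, the opening and the grip force at its end, in the units of the state.
- robot.sense(): the state, without advancing time (a new reading comes with each control period).
- robot.read_camera(name): name is "scene" or "top" or "wrist"; returns the picture (400x640x3 uint8, red, green, blue); there is no depth.
- robot.calibration(name): a dict with "fx", "fy", "cx", "cy" (pixels), "cam_to_world" (4x4, takes a point from camera to world coordinates); the wrist camera has in their place "hand_eye" (4x4, takes a point from camera to tool coordinates, whose origin is the TCP and whose axes are the flange's). Camera axes: x right, y down, z forward; pixel columns grow to the right and rows downward; lengths in m; the calibration is good to about 2 mm. A picture is of the moment at which its call begins: read the wrist's pose just before it. calibration takes no time and is no camera call.
- robot.close_job(): hands the job in; it is judged then, once.
The state is a dict: "time": time; "joints": joint angles; "joint_velocities": joint speeds; "joint_efforts": joint torques, N m; "tool_pos": TCP position; "eef_rot": TCP orientation; "wrist_force": force on the tool from outside, world axes, zero at the start; "ft_torque": the same for the moment, N m; "finger_gap": finger opening in m; "finger_force": force on a finger pad.
Only numpy, scipy, OpenCV 4.12 (cv2) and the standard library are available. Lean on these libraries where they do the work, as an engineer would, in place of code of your own. Each camera call takes 0.05 s, during which the arm holds its last target. There are 200 camera calls.

### The job

The pepper grinder on the lazy Susan has just been refilled: put its black cap back on so that it sits fully home, and let go of the cap. Then take the capped grinder by its body, lift it over the row of eggs without touching them, and finish still holding it upright and still, centred over the blue ramekin with its foot about 15 mm above the rim, ready to grind; it must never touch the ramekin. Leave the salt grinder, the egg rack, the ramekin and the green egg separator where they are.

Things in the scene. Friction and masses are not known exactly. Their poses are not given: they have to be found in the camera images.
- pepper: Pepper grinder without its cap: upright clear acrylic tube with dark filling and a black foot, 52 mm outer diameter, 100 mm tall, open at the top (mouth 43 mm inner diameter, at least 30 mm free depth), about 160 g. Loose, standing on the lazy Susan's platter. Origin: centre of its underside; z up along its axis. Wall rigid, may be gripped anywhere on the outside.
- cap: Pepper grinder's cap, 50 g, upright on the shelf, 42 mm tall. Bottom up: grey plug dia 39 x 14 mm, foot tapered to 30 mm over 5 mm; black flange dia 47 x 6 mm; black round knob dia 32 x 22 mm. Origin: centre of the plug's underside, z up. Plug fits the mouth with 2 mm play all round; seated, flange on rim, its origin is 86 mm above the grinder's (128 mm tall in all). Only its weight holds it.
- salt: Salt grinder, same size and shape as the pepper grinder but with white filling and a silvery cap fixed on, 128 mm tall in all. Loose, on the lazy Susan across from the pepper grinder, 110 mm between axes. Origin: centre of underside; z up.
- susan: Lazy Susan, fixed to the shelf: round wooden platter 225 mm in diameter whose upper face is 27 mm above the shelf. The platter turns on its foot, but stiffly (about 0.2 N m). Origin: its centre at shelf level; z up. About 0.38 m beyond it, to the far left, a fixed egg cooker 170 mm tall stands out of the way.
- rack: Plywood egg rack with five brown and cream eggs seated firmly in a row: 300 mm long, 64 mm wide, egg tops 68 mm high. Loose, about 550 g. It lies between the lazy Susan and the ramekin. Origin: centre of underside; x along the row, y across it, z up.
- ramekin: Blue fluted ceramic ramekin, open upward, 86 mm outer diameter at the rim, 45 mm high, loose. Origin: centre of its underside; z up; the rim is 45 mm above it.
- separator: Bright green plastic egg separator, lying on the shelf beyond the ramekin and rack: round cup 72 mm in diameter and 22 mm high with a flat handle reaching 115 mm along its x. Loose, 40 g. Origin: centre under the cup.

How it is judged:
By the outcome, as a careful person would: the job done as asked, in the order asked, and still so for the second after the job is handed in, while the arm keeps its last pose, push and grip.
It also fails if it takes over 56 s, if anything falls off the work surface, if the arm or the gripper's body presses on something with over 40 N, if the wrist force passes 120 N, or if a joint passes its speed limit or range.

## Working session

There is one attempt and no reset: what is moved stays moved. The work goes in short steps, Python scripts to look and compute and a shell command to move; the robot and the scene stay as the last step left them, time stands still between calls to the robot, and variables do not carry over. Pictures are saved under pics/ and viewed, at most 12 in all, crops included, and the job is handed in when it is done.

```bash
mkdir -p pics; ls; python3 - <<'E'
from bench import robot
import cv2,numpy as np
np.set_printoptions(precision=4,suppress=True)
for n in ("scene","top","wrist"):
    im=robot.read_camera(n); cv2.imwrite(f"pics/{n}0.png",im[:,:,::-1])
    print(n,robot.calibration(n))
print(robot.sense())
a=cv2.imread("pics/scene0.png");b=cv2.imread("pics/top0.png")
E
```

```text
pics
scene {'fx': 377.2312913840416, 'fy': 377.2312913840416, 'cx': 317.93329989449956, 'cy': 199.25085076733018, 'cam_to_world': array([[ 0.1556,  0.5291, -0.8342,  1.3017],
       [ 0.9878, -0.091 ,  0.1265, -0.1133],
       [-0.0089, -0.8437, -0.5368,  0.5144],
       [ 0.    ,  0.    ,  0.    ,  1.    ]])}
top {'fx': 438.5514689506818, 'fy': 438.5514689506818, 'cx': 318.5664218186579, 'cy': 203.70264405247536, 'cam_to_world': array([[ 0.0115, -0.9924,  0.1228,  0.4724],
       [-0.9996, -0.0082,  0.0275,  0.0051],
       [-0.0262, -0.123 , -0.9921,  1.1955],
       [ 0.    ,  0.    ,  0.    ,  1.    ]])}
wrist {'fx': 284.6405825320137, 'fy': 284.6405825320137, 'cx': 322.78179684247425, 'cy': 197.84587112649686, 'hand_eye': array([[-0.0008, -0.9461, -0.324 ,  0.0834],
       [ 1.    , -0.0009,  0.0004, -0.0007],
       [-0.0007, -0.324 ,  0.9461, -0.143 ],
       [ 0.    ,  0.    ,  0.    ,  1.    ]])}
{'time': 0.15, 'joints': array([-67.8394,  18.3433,  89.688 ,   0.0009,  72.0442,  -1.146 ]), 'joint_velocities': array([-0.0096, -0.1343, -0.2494, -0.024 , -0.0696, -0.0719]), 'joint_efforts': array([  0.0001, -41.5842, -23.4345,  -0.0001,   0.0059,  -0.    ]), 'tool_pos': array([ 0.2274, -0.5278,  0.2307]), 'eef_rot': array([-179.9246,   -0.0024,   23.3064]), 'wrist_force': array([ 0.7548, -0.079 , -0.1772]), 'ft_torque': array([ 0.0236, -0.0012,  0.0786]), 'finger_force': 0.0, 'finger_gap': 0.08532014272647091}
```

View pics/top0.png

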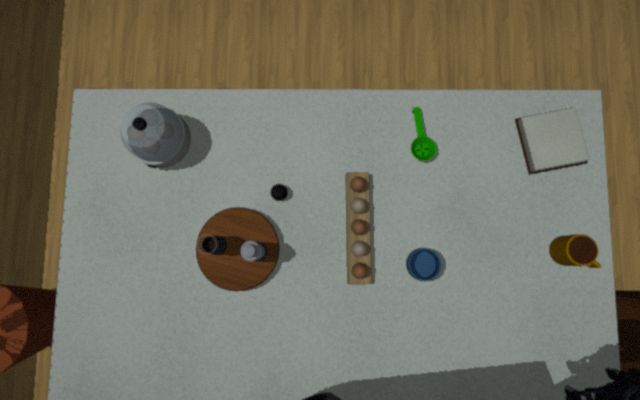

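View pics/scene0.png

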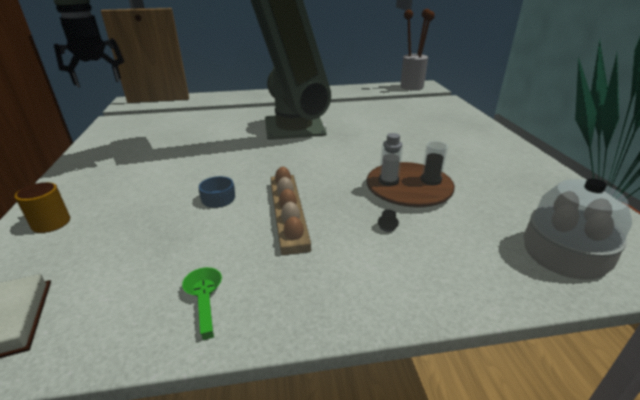

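The top view shows the cap at about (279,192), pepper (214,244), salt (252,251), platter centre (238,249), rack about (359,228) and ramekin (424,264). The scene view shows the same, with the cap at (388,220) and the pepper at (434,164).

```bash
cat > h.py <<'E'
from bench import robot
import cv2,numpy as np
from scipy.spatial.transform import Rotation as R
np.set_printoptions(precision=4,suppress=True)
def pose(s=None):
    s=s or robot.sense(); T=np.eye(4); T[:3,:3]=R.from_euler('xyz',s['eef_rot'],degrees=True).as_matrix(); T[:3,3]=s['tool_pos']; return T
def cam(n,T=None):
    c=robot.calibration(n); M=c['cam_to_world'] if 'cam_to_world' in c else T@c['hand_eye']
    return c,np.array(M)
def ray(n,p,T=None):
    c,M=cam(n,T); d=M[:3,:3]@np.array([(p[0]-c['cx'])/c['fx'],(p[1]-c['cy'])/c['fy'],1]); return M[:3,3],d/np.linalg.norm(d)
def plane(n,p,z,T=None):
    o,d=ray(n,p,T); return o+d*(z-o[2])/d[2]
def tri(rays):
    A=sum(np.eye(3)-np.outer(d,d) for o,d in rays); b=sum((np.eye(3)-np.outer(d,d))@o for o,d in rays)
    x=np.linalg.solve(A,b); return x,[np.linalg.norm(np.cross(x-o,d)) for o,d in rays]
def proj(n,X,T=None):
    c,M=cam(n,T); q=np.linalg.inv(M)@np.append(X,1); return np.array([c['fx']*q[0]/q[2]+c['cx'],c['fy']*q[1]/q[2]+c['cy']])
def blobs(mask,amin=30):
    n,l,s,c=cv2.connectedComponentsWithStats(mask.astype(np.uint8)); return [(s[i],c[i]) for i in range(1,n) if s[i][4]>=amin]
E
python3 - <<'E'
from h import *
t=cv2.imread("pics/top0.png"); s=cv2.imread("pics/scene0.png")
ht=cv2.cvtColor(t,cv2.COLOR_BGR2HSV); hs=cv2.cvtColor(s,cv2.COLOR_BGR2HSV)
def sub(m,x0,x1,y0,y1):
    o=np.zeros(m.shape,bool); o[y0:y1,x0:x1]=m[y0:y1,x0:x1]; return o
def rep(name,img,m,z=None):
    for st,c in blobs(m): print(name,img,st,c,plane(img,c,z) if z is not None else '')
rep('cap','top',sub(ht[...,2]<70,262,298,175,210),.03)
rep('cap','scene',sub(hs[...,2]<75,370,405,200,240),.03)
wood=sub((ht[...,0]<18)&(ht[...,1]>110),185,290,200,300)
rep('susan','top',wood,.027)
cs,_=cv2.findContours(wood.astype(np.uint8),0,1); c=max(cs,key=cv2.contourArea); e=cv2.fitEllipse(cv2.convexHull(c)); print(e,plane('top',e[0],.027))
rep('ram','top',sub((ht[...,0]>95)&(ht[...,0]<125)&(ht[...,1]>100),395,450,240,290),.045)
rep('ram','scene',sub((hs[...,0]>95)&(hs[...,0]<125)&(hs[...,1]>80),190,245,170,215),.025)
rep('rack','top',sub((ht[...,1]>60)&(ht[...,0]<25),335,385,165,290),.03)
m=sub((ht[...,1]>60)&(ht[...,0]<25),335,385,165,290)
cc=cv2.minAreaRect(cv2.findNonZero(m.astype(np.uint8))); print([plane('top',p,.03) for p in cv2.boxPoints(cc)])
rep('pepper','top',sub(ht[...,2]<55,195,232,228,262),.1)
rep('pep','scene',sub(hs[...,2]<75,415,450,140,188),.06)
for p in [(435,146)]: print('pepper top', plane('scene',p,.127))
print('salt',plane('top',(257,254),.145),plane('scene',(393,137),.15))
v=np.vstack([np.hstack([cv2.resize(t[170:300,180:300],None,fx=3.3,fy=3.3,interpolation=2),cv2.resize(s[125:255,360:480],None,fx=3.3,fy=3.3,interpolation=2)])])
cv2.imwrite("pics/crop1.png",v); print(v.shape)
E
```

```text
cap top [271 184  17  17 222] [279.1892 192.027 ] [0.6475 0.1439 0.03  ]
cap scene [383 200  22   7  76] [395.4474 202.3026] [0.5932 0.1787 0.03  ]
cap scene [378 209  20  23 342] [387.7865 220.5468] [0.6608 0.1382 0.03  ]
susan top [ 197  208   82   83 4391] [237.8713 249.0219] [0.4936 0.2512 0.027 ]
((237.42710876464844, 248.867919921875), (80.86376190185547, 82.75370025634766), 35.74263000488281) [0.494  0.2524 0.027 ]
ram top [407 249  34  32 850] [423.7212 264.0482] [ 0.4599 -0.2366  0.045 ]
ram scene [200 178  33  20 315] [214.3302 187.6254] [ 0.4419 -0.2499  0.025 ]
rack top [ 346  173   26  111 2266] [358.1412 228.3508] [ 0.5516 -0.0684  0.03  ]
[array([ 0.7006, -0.0333,  0.03  ]), array([ 0.7024, -0.0973,  0.03  ]), array([ 0.4092, -0.1024,  0.03  ]), array([ 0.4072, -0.0404,  0.03  ])]
pepper top [202 236  30  19 496] [217.4657 244.9093] [0.5019 0.2875 0.1   ]
pep scene [415 153  28  34 637] [430.617  171.3705] [0.5144 0.2946 0.06  ]
pepper top [0.5089 0.2975 0.127 ]
salt [0.4801 0.18   0.145 ] [0.4892 0.1952 0.15  ]
(429, 792, 3)
```

View pics/crop1.png

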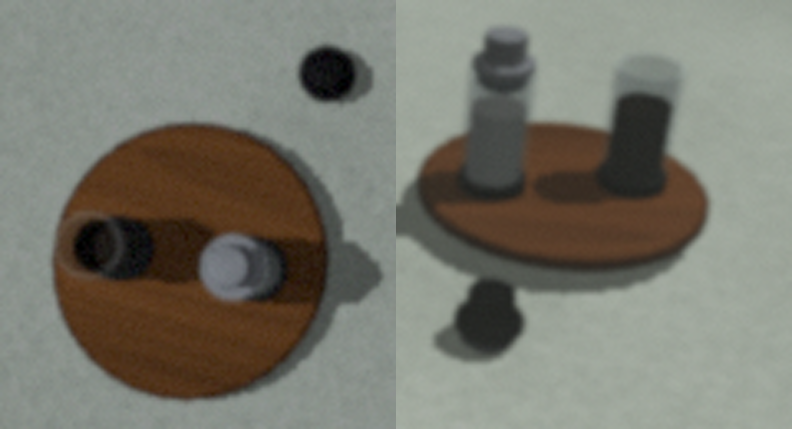

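Crop: rim centre of the pepper at about top (209.1,244.0) / scene (436.0,147.1); salt knob top (250.3,249.4) / (393.3,135.3). I'll triangulate these while bringing the wrist over with yaw at 90°.

```bash
python3 - <<'E'
from h import *
for n,a,b in [('pepper rim',(209.1,244),(436,147.1)),('salt top',(250.3,249.4),(393.3,135.3)),('cap knob top',(279.2,192),(389.4,211.5))]:
    print(n,*tri([ray('top',a),ray('scene',b)]))
E
python3 -m jog '[{"az":-0.0232,"claw":-1},{"az":-0.0232,"claw":-1},{"az":-0.0232,"claw":-1},{"az":-0.0232,"claw":-1},{"az":-0.0232,"claw":-1},{"az":-0.0232,"claw":-1},{"az":-0.0232,"claw":-1},{"az":-0.0229,"claw":-1}]'
python3 -m jog '[{"tx":0.09125,"ty":0.04625},{"tx":0.09125,"ty":0.04625},{"tx":0.09125,"ty":0.04625},{"tx":0.09125,"ty":0.04625},{"tx":0.09125,"ty":0.04625},{"tx":0.09125,"ty":0.04625},{"tx":0.09125,"ty":0.04625},{"tx":0.09125,"ty":0.04625},{"tx":0.09125,"ty":0.04625},{"tx":0.09125,"ty":0.04625},{"tx":0.09125,"ty":0.04625},{"tx":0.09125,"ty":0.04625},{"tx":0.09125,"ty":0.04625},{"tx":0.09125,"ty":0.04625},{"tx":0.09125,"ty":0.04625},{"tx":0.09125,"ty":0.04625},{"tx":0.09125,"ty":0.04625},{"tx":0.09125,"ty":0.04625},{"tx":0.09125,"ty":0.04625},{"tx":0.09125,"ty":0.04625}]'
python3 -m jog '[{"tx":0},{"tx":0},{"tx":0}]'
python3 - <<'E'
from h import *
s=robot.sense(); im=robot.read_camera('wrist'); np.save('T1.npy',pose(s)); cv2.imwrite('pics/w1.png',im[:,:,::-1]); print(s['time'],s['tool_pos'],s['eef_rot'],s['joints'])
for X in [(.655,.141,.042),(.505,.295,.127)]: print(proj('wrist',X,pose(s)))
E
```

```text
pepper rim [0.5035 0.3031 0.1211] [np.float64(0.0003122929425466716), np.float64(0.00031229294254671536)]
salt top [0.4908 0.1947 0.155 ] [np.float64(0.00019206842186343963), np.float64(0.00019206842186356694)]
cap knob top [0.646  0.1438 0.0432] [np.float64(0.001563788797596591), np.float64(0.001563788797596501)]
0.15 [ 0.2274 -0.5278  0.2307] [-179.9246   -0.0024   23.3064] [-67.8394  18.3433  89.688    0.0009  72.0442  -1.146 ]
[ -664.3389 -1245.1741]
[-2197.9818 -1949.2698]validation failed for argument at $[0]...
validation failed for argument at $[0]...
validation failed for argument at $[0]...
```

View pics/w1.png

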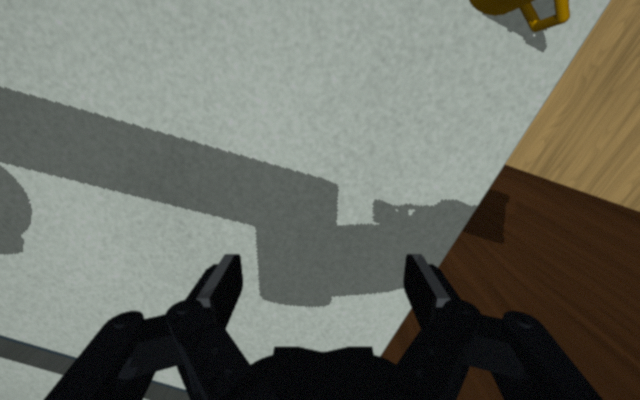

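The jog was refused because every key is needed in each row, so the picture still shows the start pose with the open fingers at the bottom. The triangulated heights agree (salt 0.155, cap 0.043, pepper–salt 109 mm). I'll repeat the move with full rows.

```bash

python3 -m jog '[{"ax":0,"ay":0,"az":-0.0232,"tx":0,"ty":0,"tz":0,"claw":-1},{"ax":0,"ay":0,"az":-0.0232,"tx":0,"ty":0,"tz":0,"claw":-1},{"ax":0,"ay":0,"az":-0.0232,"tx":0,"ty":0,"tz":0,"claw":-1},{"ax":0,"ay":0,"az":-0.0232,"tx":0,"ty":0,"tz":0,"claw":-1},{"ax":0,"ay":0,"az":-0.0232,"tx":0,"ty":0,"tz":0,"claw":-1},{"ax":0,"ay":0,"az":-0.0232,"tx":0,"ty":0,"tz":0,"claw":-1},{"ax":0,"ay":0,"az":-0.0232,"tx":0,"ty":0,"tz":0,"claw":-1},{"ax":0,"ay":0,"az":-0.0229,"tx":0,"ty":0,"tz":0,"claw":-1}]' &&
python3 -m jog '[{"ax":0,"ay":0,"az":0,"tx":0.1,"ty":0.05,"tz":0,"claw":-1},{"ax":0,"ay":0,"az":0,"tx":0.1,"ty":0.05,"tz":0,"claw":-1},{"ax":0,"ay":0,"az":0,"tx":0.1,"ty":0.05,"tz":0,"claw":-1},{"ax":0,"ay":0,"az":0,"tx":0.1,"ty":0.05,"tz":0,"claw":-1},{"ax":0,"ay":0,"az":0,"tx":0.1,"ty":0.05,"tz":0,"claw":-1},{"ax":0,"ay":0,"az":0,"tx":0.1,"ty":0.05,"tz":0,"claw":-1},{"ax":0,"ay":0,"az":0,"tx":0.1,"ty":0.05,"tz":0,"claw":-1},{"ax":0,"ay":0,"az":0,"tx":0.1,"ty":0.05,"tz":0,"claw":-1},{"ax":0,"ay":0,"az":0,"tx":0.1,"ty":0.05,"tz":0,"claw":-1},{"ax":0,"ay":0,"az":0,"tx":0.1,"ty":0.05,"tz":0,"claw":-1},{"ax":0,"ay":0,"az":0,"tx":0.1,"ty":0.05,"tz":0,"claw":-1},{"ax":0,"ay":0,"az":0,"tx":0.1,"ty":0.05,"tz":0,"claw":-1},{"ax":0,"ay":0,"az":0,"tx":0.1,"ty":0.05,"tz":0,"claw":-1},{"ax":0,"ay":0,"az":0,"tx":0.1,"ty":0.05,"tz":0,"claw":-1},{"ax":0,"ay":0,"az":0,"tx":0.1,"ty":0.05,"tz":0,"claw":-1},{"ax":0,"ay":0,"az":0,"tx":0.1,"ty":0.05,"tz":0,"claw":-1},{"ax":0,"ay":0,"az":0,"tx":0.1,"ty":0.05,"tz":0,"claw":-1},{"ax":0,"ay":0,"az":0,"tx":0.1,"ty":0.05,"tz":0,"claw":-1},{"ax":0,"ay":0,"az":0,"tx":0,"ty":0,"tz":0,"claw":-1},{"ax":0,"ay":0,"az":0,"tx":0,"ty":0,"tz":0,"claw":-1}]' &&
python3 - <<'E'
from h import *
s=robot.sense(); im=robot.read_camera('wrist'); np.save('T1.npy',pose(s)); cv2.imwrite('pics/w2.png',im[:,:,::-1]); print(s['time'],s['tool_pos'],s['eef_rot'],s['joints'],s['wrist_force'])
for X in [(.648,.141,.042),(.5035,.303,.127),(.491,.195,.155)]: print(proj('wrist',X,pose(s)))
E
```

```text
time: 1.0
tool_pos: [0.2274, -0.5279, 0.2311]
eef_rot: [-180.0, -0.0, 90.4]
wrist_force: [0.4, 0.5, -1.1]
finger_gap: 0.0854
finger_force: 0.0
time: 3.0
tool_pos: [0.5871, 0.1926, 0.2304]
eef_rot: [-179.9, 0.1, 90.1]
wrist_force: [-0.0, -0.8, -1.2]
finger_gap: 0.0855
finger_force: 0.0
3.0 [0.5871 0.1926 0.2304] [-179.9079    0.0598   90.1139] [17.1096 22.2864 83.7183 -0.0315 74.1008 17.0044] [-0.0451 -0.7508 -1.2448]
[371.7574 214.2682]
[217.6268  64.5565]
[206.1    205.3523]
```

View pics/w2.png

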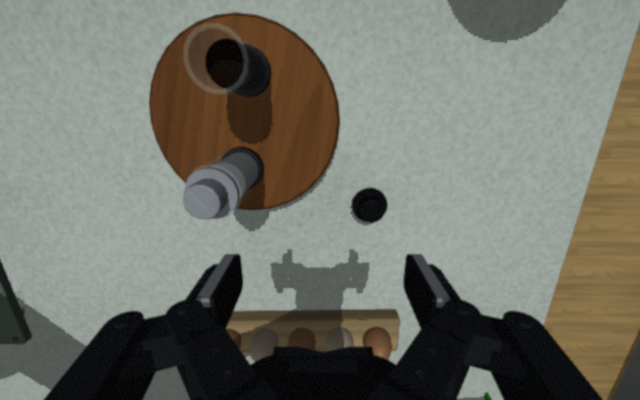

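The wrist view shows the pepper rim circle at about (216.5,58.5), the salt knob at (206,198) and the cap at (369,206).

```bash
python3 - <<'E'
from h import *
T=np.load('T1.npy'); w=cv2.imread('pics/w2.png'); g=w.max(2)
m=np.zeros(g.shape,bool); m[180:230,345:395]=g[180:230,345:395]<60
b=max(blobs(m),key=lambda x:x[0][4]); print(b)
cs=max(cv2.findContours(m.astype(np.uint8),0,1)[0],key=cv2.contourArea); e=cv2.minEnclosingCircle(cs); print(e)
for z in (.02,.03,.042): print('cap w',plane('wrist',b[1],z,T),'top',plane('top',(279.2,192),z))
print('cap',tri([ray('wrist',b[1],T),ray('top',(279.2,192)),ray('scene',(387.8,220.5))]))
print('cap w/top',tri([ray('wrist',b[1],T),ray('top',(279.2,192))]))
c=(216.5,58.5)
print('pep',plane('wrist',c,.127,T),plane('top',(209.1,244),.127),plane('scene',(436,147.1),.127)); print(tri([ray('wrist',c,T),ray('top',(209.1,244))]),tri([ray('wrist',c,T),ray('scene',(436,147.1))]))
print('salt',plane('wrist',(206,198),.155,T),plane('top',(250.3,249.4),.155))
# pepper diameter check: left/right rim points
print(plane('wrist',(184,58),.127,T),plane('wrist',(248.5,58),.127,T))
# platter
ht=cv2.cvtColor(w,cv2.COLOR_BGR2HSV); wood=np.zeros(g.shape,np.uint8); wood[5:215,140:345]=((ht[...,0]<18)&(ht[...,1]>110))[5:215,140:345]
c=max(cv2.findContours(wood,0,1)[0],key=cv2.contourArea); e=cv2.fitEllipse(cv2.convexHull(c)); print('susan',e,plane('wrist',e[0],.027,T))
E
```

```text
(array([352, 188,  35,  35, 912], dtype=int32), array([369.0044, 204.9704]))
((369.0, 205.0), 17.204750061035156)
cap w [0.6477 0.1453 0.02  ] top [0.6491 0.145  0.02  ]
cap w [0.6459 0.149  0.03  ] top [0.6476 0.1439 0.03  ]
cap w [0.6439 0.1534 0.042 ] top [0.6458 0.1424 0.042 ]
cap (array([0.6481, 0.1445, 0.02  ]), [np.float64(0.0007941433029651259), np.float64(0.0010506563103313976), np.float64(0.001214628053135372)])
cap w/top (array([0.6484, 0.1451, 0.0195]), [np.float64(0.0006845600906948711), np.float64(0.0006845600906946652)])
pep [0.5031 0.3073 0.127 ] [0.5032 0.3012 0.127 ] [0.5154 0.2973 0.127 ]
(array([0.5024, 0.3055, 0.1211]), [np.float64(0.002752713738513422), np.float64(0.0027527137385134773)]) (array([0.4996, 0.3071, 0.1188]), [np.float64(0.0014236350100387068), np.float64(0.0014236350100386554)])
salt [0.4918 0.2014 0.155 ] [0.4907 0.1946 0.155 ]
[0.4777 0.3076 0.127 ] [0.5282 0.3077 0.127 ]
susan ((244.20054626464844, 111.15486145019531), (181.59535217285156, 200.75413513183594), 145.4558868408203) [0.4948 0.2642 0.027 ]
```

```bash

python3 -m jog '[{"ax":0,"ay":0,"az":0,"tx":-0.024,"ty":0.0305,"tz":0.065,"claw":-1},{"ax":0,"ay":0,"az":0,"tx":-0.024,"ty":0.0305,"tz":0.065,"claw":-1},{"ax":0,"ay":0,"az":0,"tx":-0.024,"ty":0.0305,"tz":0.065,"claw":-1},{"ax":0,"ay":0,"az":0,"tx":-0.024,"ty":0.0305,"tz":0.065,"claw":-1},{"ax":0,"ay":0,"az":0,"tx":-0.024,"ty":0.0305,"tz":0.065,"claw":-1},{"ax":0,"ay":0,"az":0,"tx":0,"ty":0,"tz":0,"claw":-1},{"ax":0,"ay":0,"az":0,"tx":0,"ty":0,"tz":0,"claw":-1},{"ax":0,"ay":0,"az":0,"tx":0,"ty":0,"tz":0,"claw":-1}]' &&
python3 - <<'E'
from h import *
s=robot.sense(); im=robot.read_camera('wrist')[:,:,::-1].copy(); T=pose(s);np.save('T2.npy',T); cv2.imwrite('pics/w3.png',im); print(s['time'],s['tool_pos'],s['eef_rot'])
for z in (.017,.042): print(proj('wrist',(.648,.1445,z),T))
print('tcp',proj('wrist',T[:3,3],T))
E
```

```text
time: 3.85
tool_pos: [0.6486, 0.144, 0.1032]
eef_rot: [179.9, -0.0, 90.0]
wrist_force: [-0.8, -0.2, 0.4]
finger_gap: 0.0854
finger_force: 0.0
3.85 [0.6486 0.144  0.1032] [179.8596  -0.0336  89.9916]
[322.3043 203.3036]
[322.3522 214.3621]
tcp [323.5448 255.8934]
```

View pics/w3.png

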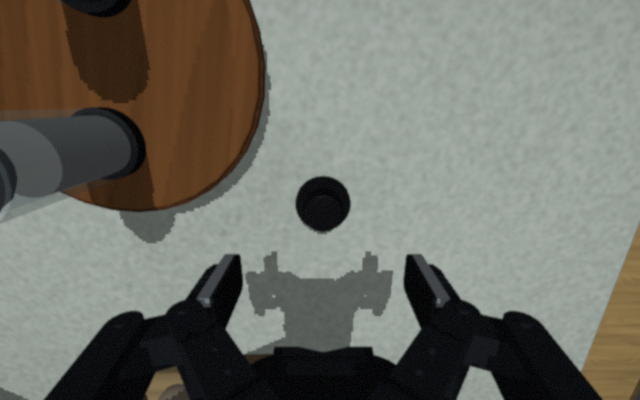

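Cap disc centre at (323,204), within a millimetre of the prediction. I'll descend and grip it.

```bash

python3 -m jog '[{"ax":0,"ay":0,"az":0,"tx":0.002,"ty":0,"tz":0.052,"claw":-1},{"ax":0,"ay":0,"az":0,"tx":0,"ty":0,"tz":0.052,"claw":-1},{"ax":0,"ay":0,"az":0,"tx":0,"ty":0,"tz":0.052,"claw":-1},{"ax":0,"ay":0,"az":0,"tx":0,"ty":0,"tz":0.051,"claw":-1},{"ax":0,"ay":0,"az":0,"tx":0,"ty":0,"tz":0,"claw":-1},{"ax":0,"ay":0,"az":0,"tx":0,"ty":0,"tz":0,"claw":-1}]' &&
python3 -m jog '[{"ax":0,"ay":0,"az":0,"tx":0,"ty":0,"tz":0,"claw":1},{"ax":0,"ay":0,"az":0,"tx":0,"ty":0,"tz":0,"claw":1},{"ax":0,"ay":0,"az":0,"tx":0,"ty":0,"tz":0,"claw":1},{"ax":0,"ay":0,"az":0,"tx":0,"ty":0,"tz":0,"claw":1},{"ax":0,"ay":0,"az":0,"tx":0,"ty":0,"tz":0,"claw":1},{"ax":0,"ay":0,"az":0,"tx":0,"ty":0,"tz":0,"claw":1},{"ax":0,"ay":0,"az":0,"tx":0,"ty":0,"tz":0,"claw":1},{"ax":0,"ay":0,"az":0,"tx":0,"ty":0,"tz":0,"claw":1}]' 40
```

```text
time: 4.5
tool_pos: [0.6487, 0.1453, 0.0198]
eef_rot: [179.9, -0.0, 90.0]
wrist_force: [-0.6, -0.0, 0.4]
finger_gap: 0.0859
finger_force: 0.0
time: 5.3
tool_pos: [0.6489, 0.1449, 0.0196]
eef_rot: [179.9, -0.0, 90.0]
wrist_force: [-0.7, 0.6, 5.4]
finger_gap: 0.0309
finger_force: 43.3
```

```bash

python3 -m jog '[{"ax":0,"ay":0,"az":0,"tx":0,"ty":0,"tz":-0.075,"claw":1},{"ax":0,"ay":0,"az":0,"tx":0,"ty":0,"tz":-0.1,"claw":1},{"ax":0,"ay":0,"az":0,"tx":0,"ty":0,"tz":-0.1,"claw":1},{"ax":0,"ay":0,"az":0,"tx":0,"ty":0,"tz":-0.1,"claw":1},{"ax":0,"ay":0,"az":0,"tx":0,"ty":0,"tz":-0.1,"claw":1},{"ax":0,"ay":0,"az":0,"tx":0,"ty":0,"tz":-0.1,"claw":1},{"ax":0,"ay":0,"az":0,"tx":0.045,"ty":-0.0485,"tz":0,"claw":1},{"ax":0,"ay":0,"az":0,"tx":0.045,"ty":-0.0485,"tz":0,"claw":1},{"ax":0,"ay":0,"az":0,"tx":0.045,"ty":-0.0485,"tz":0,"claw":1},{"ax":0,"ay":0,"az":0,"tx":0.045,"ty":-0.0485,"tz":0,"claw":1},{"ax":0,"ay":0,"az":0,"tx":0.045,"ty":-0.0485,"tz":0,"claw":1},{"ax":0,"ay":0,"az":0,"tx":0.045,"ty":-0.0485,"tz":0,"claw":1},{"ax":0,"ay":0,"az":0,"tx":0.045,"ty":-0.0485,"tz":0,"claw":1},{"ax":0,"ay":0,"az":0,"tx":0.0225,"ty":-0.0245,"tz":0,"claw":1},{"ax":0,"ay":0,"az":0,"tx":0,"ty":0,"tz":0,"claw":1},{"ax":0,"ay":0,"az":0,"tx":0,"ty":0,"tz":0,"claw":1},{"ax":0,"ay":0,"az":0,"tx":0,"ty":0,"tz":0,"claw":1},{"ax":0,"ay":0,"az":0,"tx":0,"ty":0,"tz":0,"claw":1}]' &&
python3 - <<'E'
from h import *
s=robot.sense(); im=robot.read_camera('wrist')[:,:,::-1].copy(); T=pose(s);np.save('T3.npy',T); cv2.imwrite('pics/w4.png',im); print(s['time'],s['tool_pos'],s['eef_rot'])
cv2.imwrite('pics/w4c.png',cv2.resize(im[80:330,200:450],None,fx=2.4,fy=2.4,interpolation=2))
print(proj('wrist',(.5032,.304,.127),T),'tcp',proj('wrist',T[:3,3],T),'plug bottom',proj('wrist',T[:3,3]+[0,0,-.0196],T))
E
```

```text
time: 7.1
tool_pos: [0.5035, 0.2791, 0.2483]
eef_rot: [180.0, 0.0, 89.9]
wrist_force: [-0.7, -0.7, 0.1]
finger_gap: 0.0307
finger_force: 41.6
7.1 [0.5035 0.2791 0.2483] [179.9936   0.0211  89.9418]
[322.8063 166.2643] tcp [323.5481 255.8936] plug bottom [323.4471 239.9349]
```

View pics/w4c.png

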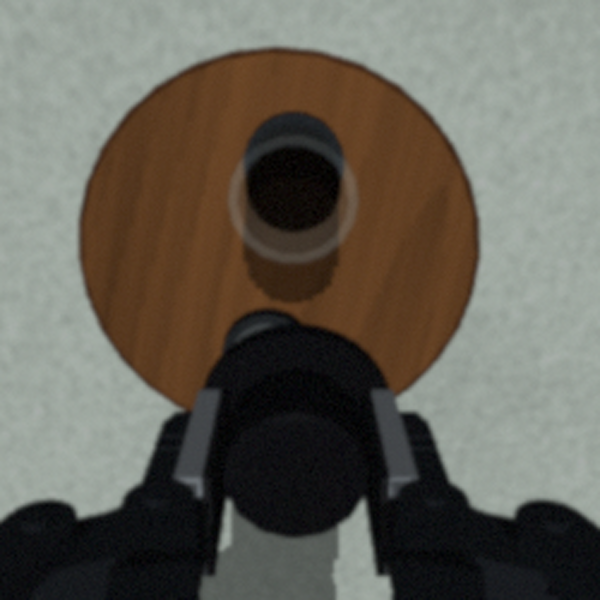

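The rim ring is at crop centre (293,198.5), i.e. full image (322.1,162.7), with the cap held straight below it. I'll take two side views for parallax and measure the rim with an automatic circle fit, checked against this one.

```bash
cat >> h.py <<'E'
def circ(im,c,r,w=45):
    x0,y0=int(c[0])-w,int(c[1])-w; g=cv2.cvtColor(im[y0:y0+2*w,x0:x0+2*w],cv2.COLOR_BGR2GRAY); k=6
    g=cv2.createCLAHE(3,(2,2)).apply(cv2.resize(g,None,fx=k,fy=k,interpolation=cv2.INTER_CUBIC))
    h=cv2.HoughCircles(g,cv2.HOUGH_GRADIENT_ALT,1.5,20,param1=100,param2=.3,minRadius=int((r-4)*k),maxRadius=int((r+4)*k))
    return None if h is None else [(x0+a[0]/k-.42,y0+a[1]/k-.42,a[2]/k) for a in h.reshape(-1,h.shape[-1])][:4]
E
python3 - <<'E'
from h import *
print(circ(cv2.imread('pics/w4.png'),(322,165),27))
E
python3 -m jog '[{"ax":0,"ay":0,"az":0,"tx":0,"ty":-0.05,"tz":0,"claw":1},{"ax":0,"ay":0,"az":0,"tx":0,"ty":-0.05,"tz":0,"claw":1},{"ax":0,"ay":0,"az":0,"tx":0,"ty":-0.05,"tz":0,"claw":1},{"ax":0,"ay":0,"az":0,"tx":0,"ty":0,"tz":0,"claw":1},{"ax":0,"ay":0,"az":0,"tx":0,"ty":0,"tz":0,"claw":1},{"ax":0,"ay":0,"az":0,"tx":0,"ty":0,"tz":0,"claw":1}]' && python3 - <<'E'
from h import *
s=robot.sense(); im=robot.read_camera('wrist')[:,:,::-1].copy(); T=pose(s);np.save('T5.npy',T); cv2.imwrite('pics/w5.png',im); print(s['tool_pos'])
c=proj('wrist',(.5032,.3065,.123),T); print(c,circ(im,c,27))
E
python3 -m jog '[{"ax":0,"ay":0,"az":0,"tx":0,"ty":0.1,"tz":0,"claw":1},{"ax":0,"ay":0,"az":0,"tx":0,"ty":0.1,"tz":0,"claw":1},{"ax":0,"ay":0,"az":0,"tx":0,"ty":0.1,"tz":0,"claw":1},{"ax":0,"ay":0,"az":0,"tx":0,"ty":0,"tz":0,"claw":1},{"ax":0,"ay":0,"az":0,"tx":0,"ty":0,"tz":0,"claw":1},{"ax":0,"ay":0,"az":0,"tx":0,"ty":0,"tz":0,"claw":1}]' && python3 - <<'E'
from h import *
s=robot.sense(); im=robot.read_camera('wrist')[:,:,::-1].copy(); T=pose(s);np.save('T6.npy',T); cv2.imwrite('pics/w6.png',im); print(s['tool_pos'])
c=proj('wrist',(.5032,.3065,.123),T); print(c,circ(im,c,27))
a=cv2.imread('pics/w5.png'); Ta=np.load('T5.npy'); ca=proj('wrist',(.5032,.3065,.123),Ta)
def crop(i,c): x,y=int(c[0])-40,int(c[1])-40; print('crop origin',x,y); return cv2.resize(i[y:y+80,x:x+80],None,fx=5,fy=5,interpolation=2)
cv2.imwrite('pics/w56.png',np.hstack([crop(a,ca),crop(im,c)]))
E
```

```text
[(np.float32(321.08), np.float32(165.08), np.float32(24.673582))]
time: 7.75
tool_pos: [0.4438, 0.2797, 0.2485]
eef_rot: [179.9, -0.0, 90.0]
wrist_force: [-0.3, 0.3, -0.9]
finger_gap: 0.0305
finger_force: 41.6
[0.4438 0.2797 0.2485]
[385.0661 163.3895] [(np.float32(372.08), np.float32(155.58), np.float32(28.258331)), (np.float32(385.58), np.float32(164.58), np.float32(24.966745)), (np.float32(372.08), np.float32(155.58), np.float32(24.811235)), (np.float32(385.58), np.float32(164.58), np.float32(27.891928))]
time: 8.4
tool_pos: [0.5622, 0.2797, 0.2482]
eef_rot: [-179.9, 0.0, 90.0]
wrist_force: [-0.5, -0.5, 0.4]
finger_gap: 0.0307
finger_force: 41.7
[0.5622 0.2797 0.2482]
[261.6152 163.44  ] [(np.float32(259.08), np.float32(163.08), np.float32(27.53156))]
crop origin 345 123
crop origin 221 123
```

View pics/w56.png

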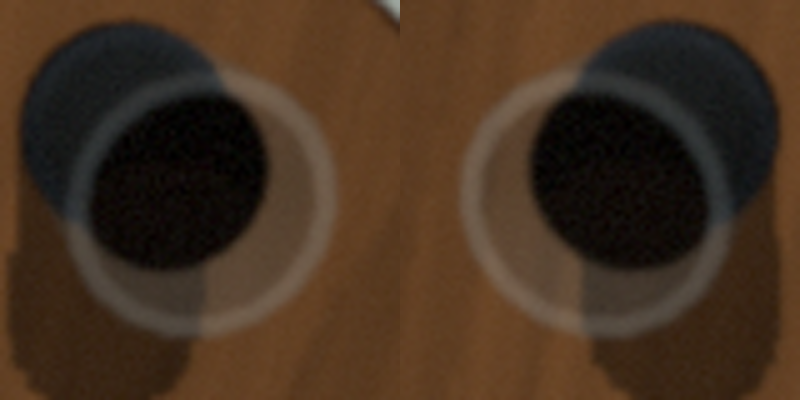

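The two views show the rim ring centred at about (384.9,163.2) and (259.8,162.9), with the foot disc up-left and up-right of it.

```bash
python3 - <<'E'
from h import *
A=np.load('T5.npy');B=np.load('T6.npy');C=np.load('T3.npy')
print('rim',tri([ray('wrist',(384.9,163.2),A),ray('wrist',(259.8,162.9),B)]))
for p,T in [((384.9,163.2),A),((259.8,162.9),B),((321.7,162.5),C)]: print(plane('wrist',p,.127,T))
f=[((345+124/5-.4,123+125/5-.4),A),((221+275/5-.4,123+123/5-.4),B)]
print('foot',tri([ray('wrist',p,T) for p,T in f]),[plane('wrist',p,.027,T) for p,T in f])
# cap in hand: flange/knob in w4; silhouettes
w=cv2.imread('pics/w4.png')[:,:,:]
print([proj('wrist',C[:3,3]+[0,dy,.0195],C) for dy in (0,.003)], 'knob top dist; r px',284.6*.016/np.linalg.norm((np.linalg.inv(cam('wrist',C)[1])@np.append(C[:3,3]+[0,0,.0195],1))[2]))
print('flange top', proj('wrist',C[:3,3]+[0,0,.0],C), proj('wrist',C[:3,3]+[0,.0235,-.0056],C),proj('wrist',C[:3,3]+[0,.0195,-.0145],C))
E
```

```text
rim (array([0.5023, 0.3076, 0.1264]), [np.float64(0.00016456605762269632), np.float64(0.00016456605762254128)])
[0.5021 0.3075 0.127 ]
[0.5024 0.3079 0.127 ]
[0.5022 0.3076 0.127 ]
foot (array([0.5024, 0.3075, 0.0322]), [np.float64(0.0002371869729527917), np.float64(0.00023718697295283225)]) [array([0.5032, 0.3065, 0.027 ]), array([0.5015, 0.307 , 0.027 ])]
[array([323.6734, 275.8465]), array([323.6688, 270.7359])] knob top dist; r px 31.600488973793265
flange top [323.5473 255.8949] [323.4766 214.0223] [323.4379 214.5868]
```

Rim measured at (0.5022, 0.3077, 0.1264), agreeing with 127 mm, and the cap is centred in the fingers. I'll move over it and lower in.

```bash

python3 -m jog '[{"ax":0,"ay":0,"az":0,"tx":0.0175,"ty":-0.0375,"tz":0,"claw":1},{"ax":0,"ay":0,"az":0,"tx":0.0175,"ty":-0.0375,"tz":0,"claw":1},{"ax":0,"ay":0,"az":0,"tx":0.0175,"ty":-0.0375,"tz":0,"claw":1},{"ax":0,"ay":0,"az":0,"tx":0.0175,"ty":-0.0375,"tz":0,"claw":1},{"ax":0,"ay":0,"az":0,"tx":0,"ty":0,"tz":0.07,"claw":1},{"ax":0,"ay":0,"az":0,"tx":0,"ty":0,"tz":0.07,"claw":1},{"ax":0,"ay":0,"az":0,"tx":0,"ty":0,"tz":0.0675,"claw":1},{"ax":0,"ay":0,"az":0,"tx":0,"ty":0,"tz":0,"claw":1},{"ax":0,"ay":0,"az":0,"tx":0,"ty":0,"tz":0,"claw":1},{"ax":0,"ay":0,"az":0,"tx":0,"ty":0,"tz":0,"claw":1}]'
python3 - <<'E'
from h import *
s=robot.sense();print(s['tool_pos'],(np.array([.5022,.3077,.1345])-s['tool_pos'])/.4, s['wrist_force'],s['ft_torque'])
E
```

```text
time: 9.45
tool_pos: [0.5033, 0.3086, 0.1674]
eef_rot: [179.8, -0.1, 90.0]
wrist_force: [-0.3, -0.1, -0.5]
finger_gap: 0.0308
finger_force: 41.7
[0.5033 0.3086 0.1674] [-0.0028 -0.0023 -0.0822] [-0.2929 -0.0774 -0.5456] [ 0.0015 -0.0398 -0.0114]
```

```bash

python3 -m jog '[{"ax":0,"ay":0,"az":0,"tx":-0.001,"ty":-0.001,"tz":0.02,"claw":1},{"ax":0,"ay":0,"az":0,"tx":0,"ty":0,"tz":0.02,"claw":1},{"ax":0,"ay":0,"az":0,"tx":0,"ty":0,"tz":0.015,"claw":1},{"ax":0,"ay":0,"az":0,"tx":0,"ty":0,"tz":0.01,"claw":1},{"ax":0,"ay":0,"az":0,"tx":0,"ty":0,"tz":0,"claw":1},{"ax":0,"ay":0,"az":0,"tx":0,"ty":0,"tz":0,"claw":1}]'
python3 -m jog '[{"ax":0,"ay":0,"az":0,"tx":0,"ty":0,"tz":0.005,"claw":1},{"ax":0,"ay":0,"az":0,"tx":0,"ty":0,"tz":0.005,"claw":1},{"ax":0,"ay":0,"az":0,"tx":0,"ty":0,"tz":0.004,"claw":1},{"ax":0,"ay":0,"az":0,"tx":0,"ty":0,"tz":0,"claw":1},{"ax":0,"ay":0,"az":0,"tx":0,"ty":0,"tz":0,"claw":1}]'
```

```text
time: 10.05
tool_pos: [0.5024, 0.3074, 0.1394]
eef_rot: [-180.0, 0.0, 90.0]
wrist_force: [-0.0, -0.1, -0.9]
finger_gap: 0.031
finger_force: 41.7
time: 10.55
tool_pos: [0.5023, 0.3074, 0.1339]
eef_rot: [180.0, 0.0, 90.0]
wrist_force: [0.0, -0.4, 0.0]
finger_gap: 0.0305
finger_force: 41.7
```

```bash

python3 -m jog '[{"ax":0,"ay":0,"az":0,"tx":0,"ty":0,"tz":0.002,"claw":1},{"ax":0,"ay":0,"az":0,"tx":0,"ty":0,"tz":0.0015,"claw":1},{"ax":0,"ay":0,"az":0,"tx":0,"ty":0,"tz":0,"claw":1},{"ax":0,"ay":0,"az":0,"tx":0,"ty":0,"tz":0,"claw":1}]'
```

```text
time: 10.95
tool_pos: [0.5023, 0.3074, 0.1326]
eef_rot: [180.0, -0.0, 90.0]
wrist_force: [1.2, -0.6, 0.4]
finger_gap: 0.0309
finger_force: 42.0
```

```bash

python3 -m jog '[{"ax":0,"ay":0,"az":0,"tx":0,"ty":0,"tz":0,"claw":0.1},{"ax":0,"ay":0,"az":0,"tx":0,"ty":0,"tz":0,"claw":-0.2},{"ax":0,"ay":0,"az":0,"tx":0,"ty":0,"tz":0,"claw":-1},{"ax":0,"ay":0,"az":0,"tx":0,"ty":0,"tz":0,"claw":-1},{"ax":0,"ay":0,"az":0,"tx":0,"ty":0,"tz":0,"claw":-1},{"ax":0,"ay":0,"az":0,"tx":0,"ty":0,"tz":0,"claw":-1},{"ax":0,"ay":0,"az":0,"tx":0,"ty":0,"tz":0,"claw":-1},{"ax":0,"ay":0,"az":0,"tx":0,"ty":0,"tz":-0.05,"claw":-1},{"ax":0,"ay":0,"az":0,"tx":0,"ty":0,"tz":-0.05,"claw":-1},{"ax":0,"ay":0,"az":0,"tx":0,"ty":0,"tz":-0.05,"claw":-1},{"ax":0,"ay":0,"az":0,"tx":0,"ty":0,"tz":0,"claw":-1},{"ax":0,"ay":0,"az":0,"tx":0,"ty":0,"tz":0,"claw":-1}]' && python3 - <<'E'
from h import *
s=robot.sense(); w=robot.read_camera('wrist')[:,:,::-1].copy(); T=pose(s);np.save('T7.npy',T); cv2.imwrite('pics/w7.png',w); print(s['time'],s['tool_pos'])
sc=robot.read_camera('scene')[:,:,::-1].copy(); cv2.imwrite('pics/s7.png',sc); t=robot.read_camera('top')[:,:,::-1].copy(); cv2.imwrite('pics/t7.png',t)
p=proj('wrist',(.5022,.3077,.155),T);print('w knob top',p,'flange top',proj('wrist',(.5022,.3077,.133),T),'s',proj('scene',(.5022,.3077,.155)),proj('scene',(.5022,.3077,.127)))
cv2.imwrite('pics/v7.png',np.hstack([cv2.resize(w[120:320,220:420],(400,400),interpolation=2),cv2.resize(sc[110:210,370:470],(400,400),interpolation=2)]))
E
```

```text
time: 12.15
tool_pos: [0.5021, 0.3073, 0.1922]
eef_rot: [180.0, 0.0, 90.0]
wrist_force: [-0.5, 0.2, -0.4]
finger_gap: 0.0851
finger_force: 0.0
12.15 [0.5021 0.3073 0.1922]
w knob top [323.4836 227.662 ] flange top [323.397  215.5081] s [439.6533 133.9122] [437.7839 144.5714]
```

View pics/v7.png

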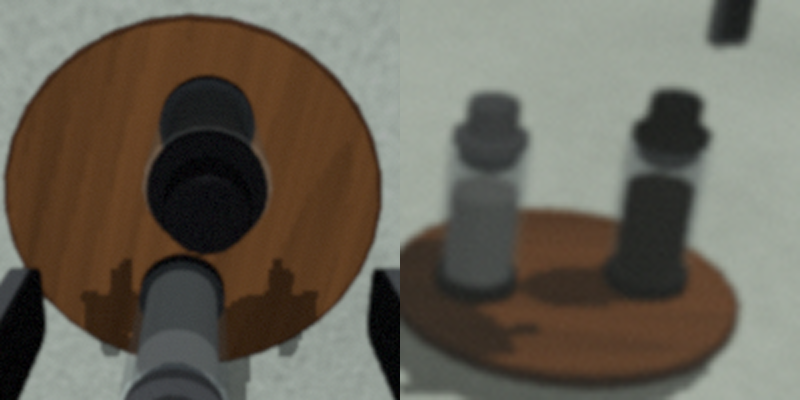

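The cap is seated: flange on the rim, knob level with the salt's, and the wrist ring concentric at about crop (208,186). Next I'll descend and grip the body.

```bash

python3 -m jog '[{"ax":0,"ay":0,"az":0,"tx":0,"ty":0,"tz":0.06,"claw":-1},{"ax":0,"ay":0,"az":0,"tx":0,"ty":0,"tz":0.06,"claw":-1},{"ax":0,"ay":0,"az":0,"tx":0,"ty":0,"tz":0.06,"claw":-1},{"ax":0,"ay":0,"az":0,"tx":0,"ty":0,"tz":0.05,"claw":-1},{"ax":0,"ay":0,"az":0,"tx":0,"ty":0,"tz":0.025,"claw":-1},{"ax":0,"ay":0,"az":0,"tx":0,"ty":0,"tz":0,"claw":-1},{"ax":0,"ay":0,"az":0,"tx":0,"ty":0,"tz":0,"claw":-1}]'
python3 -m jog '[{"ax":0,"ay":0,"az":0,"tx":0,"ty":0,"tz":0,"claw":0},{"ax":0,"ay":0,"az":0,"tx":0,"ty":0,"tz":0,"claw":0.1},{"ax":0,"ay":0,"az":0,"tx":0,"ty":0,"tz":0,"claw":0.2},{"ax":0,"ay":0,"az":0,"tx":0,"ty":0,"tz":0,"claw":0.4},{"ax":0,"ay":0,"az":0,"tx":0,"ty":0,"tz":0,"claw":1},{"ax":0,"ay":0,"az":0,"tx":0,"ty":0,"tz":0,"claw":1},{"ax":0,"ay":0,"az":0,"tx":0,"ty":0,"tz":0,"claw":1},{"ax":0,"ay":0,"az":0,"tx":0,"ty":0,"tz":0,"claw":1}]' 50
```

```text
time: 13.0
tool_pos: [0.5026, 0.3076, 0.0908]
eef_rot: [180.0, -0.0, 90.0]
wrist_force: [-0.3, 0.1, 0.6]
finger_gap: 0.0858
finger_force: 0.0
time: 13.8
tool_pos: [0.5028, 0.3077, 0.0918]
eef_rot: [179.9, -0.1, 90.0]
wrist_force: [-1.3, -0.9, 6.2]
finger_gap: 0.0515
finger_force: 52.2
```

Gripped at a gap of 51.5 mm. I'll lift high enough to clear the salt too (foot above 0.18), then carry it past the ramekin to look at it from both sides.

```bash

python3 -m jog '[{"ax":0,"ay":0,"az":0,"tx":0,"ty":0,"tz":-0.02,"claw":1},{"ax":0,"ay":0,"az":0,"tx":0,"ty":0,"tz":-0.03,"claw":1},{"ax":0,"ay":0,"az":0,"tx":0,"ty":0,"tz":-0.05,"claw":1},{"ax":0,"ay":0,"az":0,"tx":0,"ty":0,"tz":-0.06,"claw":1},{"ax":0,"ay":0,"az":0,"tx":0,"ty":0,"tz":-0.06,"claw":1},{"ax":0,"ay":0,"az":0,"tx":0,"ty":0,"tz":-0.06,"claw":1},{"ax":0,"ay":0,"az":0,"tx":0,"ty":0,"tz":-0.06,"claw":1},{"ax":0,"ay":0,"az":0,"tx":0,"ty":0,"tz":-0.055,"claw":1},{"ax":0,"ay":0,"az":0,"tx":0,"ty":0,"tz":0,"claw":1},{"ax":0,"ay":0,"az":0,"tx":0,"ty":0,"tz":0,"claw":1}]'
```

```text
time: 14.8
tool_pos: [0.502, 0.3072, 0.2484]
eef_rot: [180.0, 0.0, 90.0]
wrist_force: [-0.1, -0.0, -2.4]
finger_gap: 0.0513
finger_force: 52.6
```

```bash

python3 -m jog '[{"ax":0,"ay":0,"az":0,"tx":-0.04,"ty":-0.005,"tz":0,"claw":1},{"ax":0,"ay":0,"az":0,"tx":-0.08,"ty":-0.01,"tz":0,"claw":1},{"ax":0,"ay":0,"az":0,"tx":-0.09,"ty":-0.012,"tz":0,"claw":1},{"ax":0,"ay":0,"az":0,"tx":-0.09,"ty":-0.012,"tz":0,"claw":1},{"ax":0,"ay":0,"az":0,"tx":-0.09,"ty":-0.012,"tz":0,"claw":1},{"ax":0,"ay":0,"az":0,"tx":-0.09,"ty":-0.012,"tz":0,"claw":1},{"ax":0,"ay":0,"az":0,"tx":-0.09,"ty":-0.012,"tz":0,"claw":1},{"ax":0,"ay":0,"az":0,"tx":-0.09,"ty":-0.012,"tz":0,"claw":1},{"ax":0,"ay":0,"az":0,"tx":-0.09,"ty":-0.012,"tz":0,"claw":1},{"ax":0,"ay":0,"az":0,"tx":-0.09,"ty":-0.012,"tz":0,"claw":1},{"ax":0,"ay":0,"az":0,"tx":-0.09,"ty":-0.012,"tz":0,"claw":1},{"ax":0,"ay":0,"az":0,"tx":-0.09,"ty":-0.012,"tz":0,"claw":1},{"ax":0,"ay":0,"az":0,"tx":-0.09,"ty":-0.012,"tz":0,"claw":1},{"ax":0,"ay":0,"az":0,"tx":-0.09,"ty":-0.012,"tz":0,"claw":1},{"ax":0,"ay":0,"az":0,"tx":-0.09,"ty":-0.012,"tz":0,"claw":1},{"ax":0,"ay":0,"az":0,"tx":-0.09,"ty":-0.012,"tz":0,"claw":1},{"ax":0,"ay":0,"az":0,"tx":-0.09,"ty":-0.012,"tz":0,"claw":1},{"ax":0,"ay":0,"az":0,"tx":-0.06,"ty":-0.012,"tz":0,"claw":1},{"ax":0,"ay":0,"az":0,"tx":-0.03,"ty":0,"tz":0,"claw":1},{"ax":0,"ay":0,"az":0,"tx":0,"ty":0,"tz":0,"claw":1}]'
python3 -m jog '[{"ax":0,"ay":0,"az":0,"tx":0,"ty":0,"tz":0,"claw":1},{"ax":0,"ay":0,"az":0,"tx":0,"ty":0,"tz":0,"claw":1}]'
cat > ram.py <<'E'
from h import *
import sys
def ram(tag):
    s=robot.sense(); w=robot.read_camera('wrist')[:,:,::-1].copy(); T=pose(s); np.save(f'T{tag}.npy',T); cv2.imwrite(f'pics/{tag}.png',w)
    h=cv2.cvtColor(w,cv2.COLOR_BGR2HSV); m=((h[...,0]>95)&(h[...,0]<125)&(h[...,1]>90)&(h[...,2]>30)).astype(np.uint8)
    m=cv2.morphologyEx(m,cv2.MORPH_OPEN,np.ones((3,3)))
    c=max(cv2.findContours(m,0,1)[0],key=cv2.contourArea); e=cv2.fitEllipse(cv2.convexHull(c))
    print(s['time'],T[:3,3],s['eef_rot'],cv2.boundingRect(c),e,'plane',plane('wrist',e[0],.045,T)); return e,T
ram(sys.argv[1])
E
python3 ram.py r1
```

```text
time: 16.8
tool_pos: [0.4187, -0.3174, 0.2473]
eef_rot: [-179.9, -0.1, 89.9]
wrist_force: [0.1, 0.5, -1.2]
finger_gap: 0.0512
finger_force: 52.5
time: 17.0
tool_pos: [0.4196, -0.3153, 0.2483]
eef_rot: [-180.0, -0.1, 90.1]
wrist_force: [0.2, 0.3, -1.0]
finger_gap: 0.0516
finger_force: 52.5
17.0 [ 0.4196 -0.3153  0.2483] [-179.97     -0.0503   90.0877] (321, 70, 72, 76) ((356.69537353515625, 107.64012145996094), (71.39080047607422, 76.21271514892578), 17.349132537841797) plane [ 0.4585 -0.2393  0.045 ]
```

```bash

python3 -m jog '[{"ax":0,"ay":0,"az":0,"tx":0,"ty":0.05,"tz":0,"claw":1},{"ax":0,"ay":0,"az":0,"tx":0,"ty":0.05,"tz":0,"claw":1},{"ax":0,"ay":0,"az":0,"tx":0,"ty":0.05,"tz":0,"claw":1},{"ax":0,"ay":0,"az":0,"tx":0,"ty":0.05,"tz":0,"claw":1},{"ax":0,"ay":0,"az":0,"tx":0,"ty":0,"tz":0,"claw":1},{"ax":0,"ay":0,"az":0,"tx":0,"ty":0,"tz":0,"claw":1},{"ax":0,"ay":0,"az":0,"tx":0,"ty":0,"tz":0,"claw":1},{"ax":0,"ay":0,"az":0,"tx":0,"ty":0,"tz":0,"claw":1}]'; python3 ram.py r2
python3 - <<'E'
from h import *
A=np.load('Tr1.npy');B=np.load('Tr2.npy')
b=cv2.imread('pics/r2.png'); h=cv2.cvtColor(b,cv2.COLOR_BGR2HSV); m=((h[...,0]>95)&(h[...,0]<125)&(h[...,1]>90)&(h[...,2]>30)).astype(np.uint8);m=cv2.morphologyEx(m,cv2.MORPH_OPEN,np.ones((3,3)))
eb=cv2.fitEllipse(cv2.convexHull(max(cv2.findContours(m,0,1)[0],key=cv2.contourArea)))
print(tri([ray('wrist',(356.7,107.6),A),ray('wrist',eb[0],B)]), tri([ray('wrist',(356.7,107.6),A),ray('wrist',eb[0],B),ray('top',(423.7,264.05))]))
t=cv2.imread('pics/t7.png'); 
# held grinder in wrist image: foot black disc check
a=cv2.imread('pics/r1.png')[40:240,240:440]; b=b[40:240,180:380]
cv2.imwrite('pics/r12.png',np.hstack([cv2.resize(a,(400,400),interpolation=2),cv2.resize(b,(400,400),interpolation=2)]))
for o in (.0638,): print([proj('wrist',A[:3,3]+[0,dy,-o],A) for dy in (0,.026)], proj('wrist',A[:3,3]+[.026,0,-o],A))
E
```

```text
time: 17.85
tool_pos: [0.4989, -0.3164, 0.2487]
eef_rot: [-180.0, 0.0, 90.0]
wrist_force: [0.0, -0.1, -2.5]
finger_gap: 0.0513
finger_force: 52.9
17.85 [ 0.4989 -0.3164  0.2487] [-179.9877    0.005    90.0061] (253, 69, 72, 76) ((288.91900634765625, 106.44269561767578), (71.29792785644531, 76.44799041748047), 162.22073364257812) plane [ 0.4593 -0.2392  0.045 ]
(array([ 0.4589, -0.2393,  0.0412]), [np.float64(1.033672257891544e-05), np.float64(1.0336722578933252e-05)]) (array([ 0.4592, -0.2391,  0.0362]), [np.float64(0.0004140888660334509), np.float64(0.0009169338512122272), np.float64(0.0008908493590612071)])
[array([323.3322, 213.7834]), array([323.38  , 181.7643])] [356.5326 213.8056]
```

View pics/r12.png

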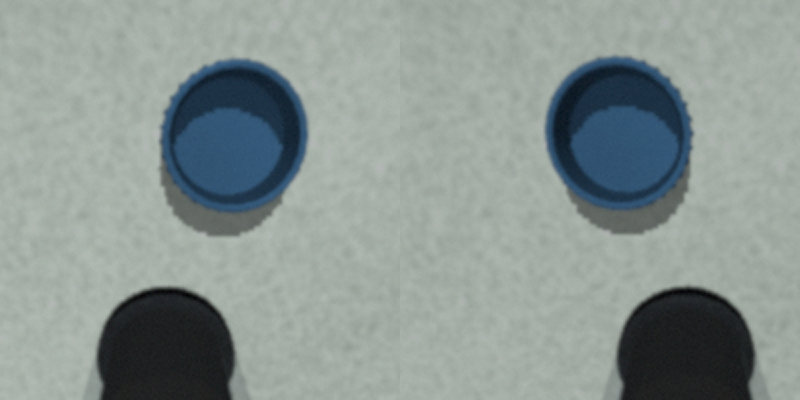

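Both views show the ramekin ring at about crop (235,135) / (619,133) and the grinder foot hanging upright with its centre under the fingers. The ramekin is at (0.459, −0.239) with the rim near 0.045. I'll move over it and come down in two steps.

```bash

python3 -m jog '[{"ax":0,"ay":0,"az":0,"tx":0.035,"ty":-0.02,"tz":0,"claw":1},{"ax":0,"ay":0,"az":0,"tx":0.04,"ty":-0.02,"tz":0,"claw":1},{"ax":0,"ay":0,"az":0,"tx":0.04,"ty":-0.02,"tz":0,"claw":1},{"ax":0,"ay":0,"az":0,"tx":0.04,"ty":-0.02,"tz":0,"claw":1},{"ax":0,"ay":0,"az":0,"tx":0.04,"ty":-0.02,"tz":0,"claw":1},{"ax":0,"ay":0,"az":0,"tx":0,"ty":0,"tz":0.05,"claw":1},{"ax":0,"ay":0,"az":0,"tx":0,"ty":0,"tz":0.06,"claw":1},{"ax":0,"ay":0,"az":0,"tx":0,"ty":0,"tz":0.06,"claw":1},{"ax":0,"ay":0,"az":0,"tx":0,"ty":0,"tz":0.04,"claw":1},{"ax":0,"ay":0,"az":0,"tx":0,"ty":0,"tz":0.02,"claw":1},{"ax":0,"ay":0,"az":0,"tx":0,"ty":0,"tz":0,"claw":1},{"ax":0,"ay":0,"az":0,"tx":0,"ty":0,"tz":0,"claw":1},{"ax":0,"ay":0,"az":0,"tx":0,"ty":0,"tz":0,"claw":1}]'; python3 - <<'E'
from h import *
P=[]
for i in range(10):
    s=robot.sense(); P.append(np.r_[s['tool_pos'],s['eef_rot']%360]); robot.read_camera('top')
m=np.mean(P,0); print(m,np.std(P,0)[:3]); d=np.array([.459,-.238,.1236])-m[:3]; print('tx',d[1]/.4,'ty',d[0]/.4,'tz',-d[2]/.4)
E
```

```text
time: 19.2
tool_pos: [0.4603, -0.239, 0.1577]
eef_rot: [179.9, 0.1, 90.0]
wrist_force: [0.5, -0.5, -2.6]
finger_gap: 0.0517
finger_force: 52.9
[  0.4599  -0.2388   0.1571 179.9413   0.0363  90.0163] [0.0002 0.0001 0.0004]
tx 0.001962723186533094 ty -0.0022841186200074637 tz 0.0836997808347106
```

```bash

python3 -m jog '[{"ax":0,"ay":0,"az":0,"tx":0.002,"ty":-0.0023,"tz":0.02,"claw":1},{"ax":0,"ay":0,"az":0,"tx":0,"ty":0,"tz":0.025,"claw":1},{"ax":0,"ay":0,"az":0,"tx":0,"ty":0,"tz":0.02,"claw":1},{"ax":0,"ay":0,"az":0,"tx":0,"ty":0,"tz":0.0127,"claw":1},{"ax":0,"ay":0,"az":0,"tx":0,"ty":0,"tz":0.006,"claw":1},{"ax":0,"ay":0,"az":0,"tx":0,"ty":0,"tz":0,"claw":1},{"ax":0,"ay":0,"az":0,"tx":0,"ty":0,"tz":0,"claw":1},{"ax":0,"ay":0,"az":0,"tx":0,"ty":0,"tz":0,"claw":1},{"ax":0,"ay":0,"az":0,"tx":0,"ty":0,"tz":0,"claw":1},{"ax":0,"ay":0,"az":0,"tx":0,"ty":0,"tz":0,"claw":1},{"ax":0,"ay":0,"az":0,"tx":0,"ty":0,"tz":0,"claw":1}]'; python3 - <<'E'
from h import *
s=robot.sense(); print(s['time'],s['tool_pos'],s['eef_rot'],s['joint_velocities'].round(2))
im=robot.read_camera('scene')[:,:,::-1].copy(); im0=cv2.imread('pics/scene0.png'); cv2.imwrite('pics/s9.png',im)
c=np.hstack([cv2.resize(im[110:250,150:290],(400,400),interpolation=2),cv2.resize(im0[110:250,150:290],(400,400),interpolation=2)])
cv2.imwrite('pics/s9c.png',c)
f=lambda X:(proj('scene',X)-[150,110])*400/140
print('foot',f((.459,-.239,.06)),'rim c',f((.459,-.239,.045)))
h=lambda i:cv2.cvtColor(i,cv2.COLOR_BGR2HSV)
for n,i in(('0',im0),('9',im)):
    a=h(i); g=(a[...,0]>50)&(a[...,0]<75)&(a[...,1]>150); print(n,[b[1] for b in blobs(g,200)])
E
```

```text
time: 20.8
tool_pos: [0.4588, -0.2379, 0.1232]
eef_rot: [180.0, 0.0, 90.0]
wrist_force: [-0.9, -0.1, -1.8]
finger_gap: 0.0514
finger_force: 52.9
20.8 [ 0.4588 -0.2379  0.1232] [179.9834   0.0126  90.0143] [-0.01  0.02 -0.04 -0.05 -0.01  0.01]
foot [188.9226 195.8125] rim c [191.5708 210.8454]
0 [array([202.2515, 293.1925])]
9 [array([202.2789, 293.1251])]
```

View pics/s9c.png

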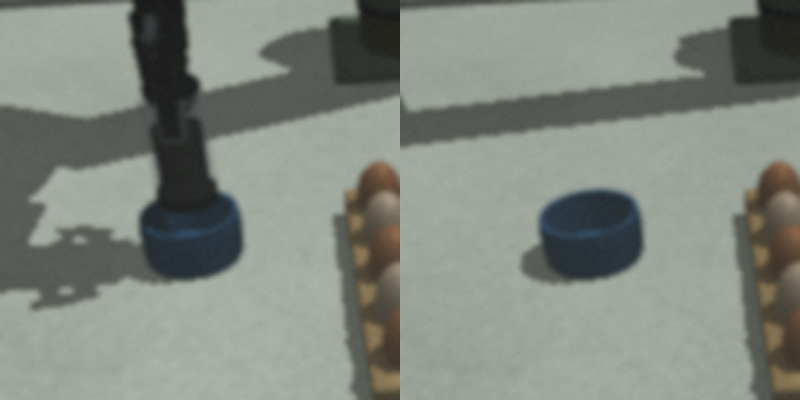

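The foot hangs centred over the ramekin at about crop (188,200), where 15 mm above the rim should appear. The ramekin, eggs and separator are unmoved, so I'll hand in.

```bash
python3 -c "
from bench import robot
print(robot.close_job())"
```

```text
the job is handed in; nothing more can be done
None
```

The job is handed in at about 21 s of the 56 s: the cap is seated on the pepper grinder, and the arm is holding it upright, centred over the ramekin with its foot about 15 mm above the rim; the last picture showed the ramekin, rack and separator unmoved, and the salt was never touched.

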